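# Unclamp a blind spacer, find its bored end on the depth gauge, hold it hole-up

### The job

Push the red clamp handle back until the clamp is fully open, and lift out the spacer it held; it is bored from one end only, and in the nest you cannot see which. Feel for the bore by trying its ends on the depth gauge's pins until one end goes fully home against the shoulder, then draw it off, turn it bore upward and finish still gripping it so, upright, still and well clear above the bench (some 15 cm up), so that I can look down the bore. Leave the clamp open, and leave the second spacer, the tins, the pliers and the brush where they are.

Things in the scene. Friction and masses are not known exactly. Their poses are not given: they have to be found in the camera images.
- spacer_1: aluminium square-bar spacer 40 x 40 x 64 mm, about 0.25 kg; origin at its centre, z along the 64 mm. A bore 20 mm across, 30 mm deep lies centrally in ONE end; the other is plain. Which end (+z or -z) is not told and differs between the two spacers. It lies level along the nest's x, centre 46 mm above the bench, under the clamp or in the second cradle: which is which changes.
- spacer_2: the second spacer: same sizes, frame and place as told for spacer_1 (one of the two lies under the clamp, the other in the second cradle; bored in one end only, not told which).
- nest_seat (a point): centre of the seat under the clamp, 26 mm above the bench; x away from the robot to the clamp, y left, z up. The 28 mm wide seat leaves the spacer's long sides free down to the plate (12 mm above the bench). End plates 1.5 mm off its ends rise to 58 mm above the bench, lips by its corners (beyond 25 mm from its middle) to 36 mm. The second cradle is 110 mm to the right (-y).
- check_nest: fixed steel plate 175 x 210 x 12 mm with two cradles and the toggle clamp; origin on the bench midway between the cradles, x away from the robot.
- handle_grip (a point): middle of the clamp's red handle grip, 19 mm thick, 33 mm either way along it. Clamped, it stands upright, 101 mm beyond nest_seat (+x), 191 mm above the bench. Pushed along nest +x (about 3 N to break over centre) it swings back and down; mm back / down from its start: 62/15, 82/36, 91/58, 92/70, 92/80, 89/88, 86/96, 81/104 (fully open, nearly level; it stays there).
- clamp_arm (a joint): angle of the clamp's arm (rad): 0 clamped, 1.74 fully open (swung up and back, clear of the spacer; it stays); locked over centre until the handle is pushed. Its pivot is 84 mm beyond nest_seat, 84 mm above the bench; it reaches the spacer's middle. Open, it stands 176 mm above the bench and nowhere over 12 mm to the robot's side of the pivot.
- gauge_pin (a point): on the pin axis at the post's centre, 78 mm above the bench; y along the level pin, z up. Green post 26 (x) x 18 (y) mm, top at 100 mm, foot 84 x 56 x 10 mm. On both sides, +y and -y alike: shoulder face 11 mm from here, then a 14 mm thick round-nosed pin, nose 37 mm from here. On the axis a spacer's centre stops 69 mm from here if its plain end meets the pin, 43 mm when the bore is fully home.
- depth_gauge: the depth gauge, fixed to the bench; origin under the middle of its foot.
- nut_tin: open steel tin of nuts, 74 mm across, 45 mm high, at the front right of the bench; a bystander.
- grease_tin: open blue tin, 62 mm across, 50 mm high, behind and left of the depth gauge; a bystander.
- pliers: combination pliers lying flat, 170 mm long, in front of the depth gauge; a bystander.
- bench_brush: wooden bench brush, 248 mm long, at the far left; a bystander.

How it is judged:
By the outcome, as a careful person would: the job done as asked, in the order asked, and still so for the second after the job is handed in, while the arm keeps its last pose, push and grip.
It also fails if it takes over 61 s, if anything falls off the work surface, if the arm or the gripper's body presses on something with over 40 N, if the wrist force passes 120 N, or if a joint passes its speed limit or range.

### The arm

A 6-joint arm with a two-finger parallel gripper is mounted at the origin on a cart in front of the work surface, level with it; the furniture and walls round the work are solid. World frame = base frame: x ahead of the robot, y to its left, z up, the work surface at z = 0. Lengths are in mm, angles in degrees, forces in N, time in s.
With the tool pointing down it reaches from about 300 to 850 mm from the base axis. Payload 4.2 kg.
Tool frame: the origin (TCP) lies at the very end of the fingers, on their centre line; the grasp point (between the pads) lies 19 mm behind it (env.grasp_offset is the distance from the TCP to the grasp point, in mm); z points along the fingers, y is the line along which they close (so a half turn about z gives the same grasp; the last joint's range is limited). The gripper opens to 91 mm and grips with 3 to 60 N. Pads are 32 mm wide; open, the fingers measure 118 mm over their backs; the gripper's body (76 mm by 178 mm) begins 60 mm behind the grasp point.
Start: joints at [-66.979, 18.312, 89.639, -0, 72.044, -1.146], TCP at [235.412, -524.618, 213.976] pointing down, gripper open.
Joint ranges: [-177.97, 177.97], [-48.28, 115.42], [12.27, 149.76], [-77.06, 257.06], [2.81, 150.46], [-146.56, 146.56]. Speed limits (degrees/s): [147.25, 147.25, 180, 180, 180, 180].

### API

Orientations are given as [roll, pitch, yaw] about the fixed x, y, z axes, in that order (R = Rz(yaw) Ry(pitch) Rx(roll)).
In Python, from workcell import env gives the robot as it stands. The module is installed in compiled form; this text tells all that it offers.
- The arm moves only by the tool send_rows, never from a script. Its argument "motion" is a list of rows, each an object of numbers: "tx", "ty", "tz": the shift along the tool's x, y, z in units of 500 mm (1.0 is 500 mm); "rx", "ry", "rz": the turn, a rotation vector about the tool's x, y, z in units of 30 degrees (1.0 is 30 degrees); "gripper": the closure, from -1 (fully open) to 1 (shut). In form: [{"tx": .., "ty": .., "tz": .., "rx": .., "ry": .., "rz": .., "gripper": ..}, ...]. A call has 1 to 12 rows; each row shifts and turns the commanded pose from where the row before left it, along the tool's axes as they then stand; what a row does not reach is not made up. A row lasts 1/8 s, in which the tool goes at most 62.5 mm and 10.7 degrees, less where a joint would pass 70% of its speed; a pose out of reach is approached as far as the arm can. A call with a number of a shift or a turn outside -1 to 1 is refused whole. A call with a gripper value outside its range is refused whole. The fingers move at their own pace and stop on an object; "grip_force" is the grip in N (left out, the last holds). Time passes only in rows, so rows that do not move let the fingers close. It gives the time, the measured TCP pose, the force, the opening and the grip force at its end, in the units of the state.
- env.state(): the state, without advancing time (a new reading comes with each control period).
- env.grab_frame(name): name is "scene" or "top" or "wrist"; returns a dict with "frame" (420x560x3 uint8, red, green, blue), "vertical_fov" (degrees; the focal length in pixels is half the picture's height over the tangent of half this angle, whatever the lens; pixels are square), "cx", "cy" (the principal point, pixels), "k1" (the pictures are not rectified: a ray, as slopes to the right and down, at radius r is drawn at 1 + k1 r^2 times it, then the intrinsics apply), "rvec" (rotation vector, rad) and "tvec" (3), from world to camera coordinates, as OpenCV has them; the wrist camera has in their place "T_tool_cam" (4x4, takes a point from camera to tool coordinates, whose origin is the TCP and whose axes are the flange's). Camera axes: x right, y down, z forward; pixel columns grow to the right and rows downward; lengths in mm; the calibration is good to about 2 mm. A picture is of the moment at which its call begins: read the wrist's pose just before it. There is no depth.
- env.job_done(): hands the job in; it is judged then, once.
The state is a dict: "time_s": time; "qpos": joint angles; "qvel": joint speeds; "effort": joint torques, N m; "ee_pos": TCP position; "ee_rot": TCP orientation; "force": force on the tool from outside, world axes, zero at the start; "torque": the same for the moment, N m; "gripper_width": finger opening in mm; "gripper_force": force on a finger pad.
Only numpy, scipy, OpenCV 4.12 (cv2) and the standard library are available. Lean on these libraries where they do the work, as an engineer would, in place of code of your own. Each camera call takes 0.05 s, during which the arm holds its last target. There are 200 camera calls.

## Working session

There is one attempt and no reset: what is moved stays moved. The work goes in short steps, Python scripts to look and compute and a tool call to move; the robot and the scene stay as the last step left them, time stands still between calls to the robot, and variables do not carry over. Pictures are saved under pics/ and viewed, at most 10 in all, crops included, and the job is handed in when it is done.

Besides the shell and the picture viewer there is one more tool, called after ">>>" as name([rows], argument=value, ...), one row to a line, values as JSON. send_rows: Moves the arm, as the interface text tells. Shifts and turns lie within -1 to 1; 1 stands for 500 mm of shift or 30 degrees of turn. Its arguments: {"type":"object","properties":{"motion":{"type":"array"},"grip_force":{"type":"number"}},"required":["motion"]}

```bash
mkdir -p pics; cat > h.py <<'E'
import numpy as np, cv2
from scipy.spatial.transform import Rotation as R
from workcell import env
def grab(n):
    s=env.state(); f=env.grab_frame(n); f['state']=s
    h=f['frame'].shape[0]; f['f']=h/2/np.tan(np.radians(f['vertical_fov'])/2)
    if 'rvec' in f:
        M=cv2.Rodrigues(np.array(f['rvec'],float))[0]; f['Rwc']=M.T; f['c']=-M.T@np.array(f['tvec'],float).ravel()
    else:
        T=np.array(f['T_tool_cam']); Rt=R.from_euler('xyz',s['ee_rot'],degrees=True).as_matrix()
        f['Rwc']=Rt@T[:3,:3]; f['c']=Rt@T[:3,3]+np.array(s['ee_pos'])
    f['K']=np.array([[f['f'],0,f['cx']],[0,f['f'],f['cy']],[0,0,1.]])
    f['d']=np.array([f['k1'],0,0,0.])
    return f
def ray(f,px):
    p=cv2.undistortPoints(np.array(px,float).reshape(-1,1,2),f['K'],f['d']).reshape(-1,2)
    d=np.c_[p,np.ones(len(p))]@f['Rwc'].T
    return f['c'],d
def onz(f,px,z):
    c,d=ray(f,px); return c+d*((z-c[2])/d[:,2])[:,None]
def proj(f,P):
    P=np.array(P,float).reshape(-1,3); M=f['Rwc'].T
    return cv2.projectPoints(P,cv2.Rodrigues(M)[0],-M@f['c'],f['K'],f['d'])[0].reshape(-1,2)
def save(f,n): cv2.imwrite('pics/'+n,f['frame'][:,:,::-1])
E
python3 - <<'E'
from h import *
np.set_printoptions(precision=1,suppress=True)
print(env.state())
a=grab('scene');b=grab('top')
im=np.vstack([a['frame'],b['frame']])
for f,n in((a,'scene'),(b,'top')):
    save(f,n+'1.png'); print(n,f['c'],f['Rwc'][:,2],f['f'],f['k1'])
E
```

```text
{'time_s': 0.0, 'qpos': array([-67. ,  18.4,  89.7,  -0. ,  72. ,  -1.1]), 'qvel': array([ 0.1, -0. , -0. ,  0. ,  0. , -0. ]), 'effort': array([ -0. , -41.2, -23.2,   0.1,   0. ,  -0. ]), 'ee_pos': array([ 235.2, -524.1,  213.1]), 'ee_rot': array([-179.9,   -0. ,   24.2]), 'force': array([0. , 0.2, 0.4]), 'torque': array([ 0., -0., -0.]), 'gripper_force': 0.0, 'gripper_width': 91.0500296356749}
scene [-65.5 994.  894.2] [ 0.4 -0.7 -0.6] 428.2207160079565 -0.006037478443856087
top [ 378.   133.2 1661.2] [ 0.1 -0.  -1. ] 436.8047691938021 0.010564303419715928
```

View pics/scene1.png

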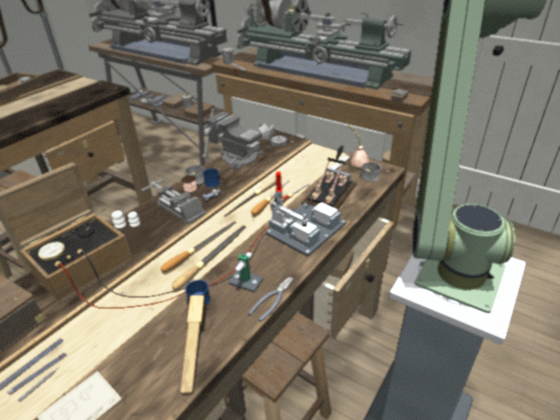

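View pics/top1.png

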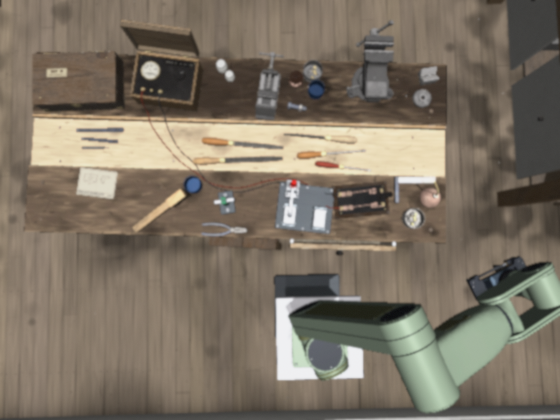

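The scene view shows the red handle at (279,185), the nest at (305,222) and the green gauge at (244,270). In the top view the handle is at (293,184), the clamp cradle on the left at (290,210), the second spacer at (319,217) and the gauge at (225,202).

```bash
python3 - <<'E'
from h import *
np.set_printoptions(precision=1,suppress=True)
b=grab('top');a=grab('scene')
print('handle',onz(b,[[293,184]],200),'nest plate',onz(b,[[279,181],[333,186],[330,233],[277,229]],12))
print('sp2',onz(b,[[319,217]],66),'sp1',onz(b,[[290,215]],66),'gauge',onz(b,[[225,202]],100), 'scene gauge',onz(a,[[244,256]],100))
for f,n in((b,'top'),(a,'scene')):
    hsv=cv2.cvtColor(f['frame'],cv2.COLOR_RGB2HSV)
    for nm,lo,hi in(('red',(0,190,130),(6,255,255)),('green',(60,90,30),(95,255,255))):
        m=cv2.inRange(hsv,lo,hi); k,l,st,ce=cv2.connectedComponentsWithStats(m)
        print(n,nm,[(st[i],ce[i]) for i in range(1,k) if st[i][4]>12][:8])
s=b['frame'][160:250,170:350]; cv2.imwrite('pics/topz.png',cv2.resize(s,None,fx=4,fy=4,interpolation=cv2.INTER_CUBIC)[:,:,::-1])
print(grab('wrist')['T_tool_cam'])
E
```

```text
handle [[555.5  87.3 200. ]] nest plate [[590.9 134.3  12. ]
 [567.6 -70.5  12. ]
 [389.6 -53.9  12. ]
 [408.9 145.6  12. ]]
sp2 [[448.4  -9.2  66. ]] sp1 [[458.   96.7  66. ]] gauge [[507.8 329.1 100. ]] scene gauge [[508.6 341.3 100. ]]
top red []
top green [(array([222, 198,   4,   7,  17], dtype=int32), array([223.6, 200.7]))]
scene red [(array([277, 172,   4,  19,  55], dtype=int32), array([278.2, 181.7]))]
scene green [(array([239, 255,  10,  26, 142], dtype=int32), array([244.4, 268.8]))]
[[  -0.    -1.    -0.3   77.9]
 [   1.    -0.     0.    -0.1]
 [  -0.    -0.3    1.  -170.9]
 [   0.     0.     0.     1. ]]
```

View pics/topz.png

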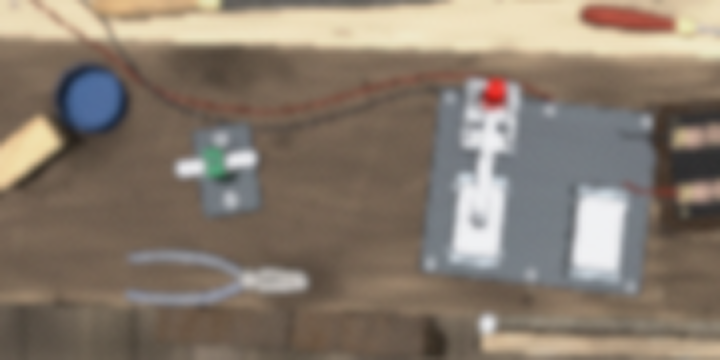

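The close-up confirms the layout. The clamp cradle is on the left, with the handle at crop (495,92). The gauge is at (217,162), with its pins running roughly along world y. I'll go to a wrist view over the nest.

>>> send_rows([
  {"tz": -0.125},
  {"tz": -0.125},
  {"tx": 0.094, "ty": -0.08},
  {"tx": 0.094, "ty": -0.08},
  {"tx": 0.094, "ty": -0.08},
  {"tx": 0.094, "ty": -0.08},
  {"tx": 0.094, "ty": -0.08},
  {"tx": 0.094, "ty": -0.08},
  {"tx": 0.094, "ty": -0.08},
  {"tx": 0.094, "ty": -0.08},
  {"tx": 0.094, "ty": -0.08},
  {"tx": 0.094, "ty": -0.08},
])

```text
invalid input at $.motion[0]: expected keys tx, ty, tz, rx, ry, rz, gripper
```

>>> send_rows([
  {"rz": 0.325},
  {"rz": 0.325},
  {"rz": 0.325, "gripper": 1},
  {"gripper": 1},
  {"gripper": 1},
])

```text
invalid input at $.motion[0]: expected keys tx, ty, tz, rx, ry, rz, gripper
```

```bash
python3 - <<'E'
from h import *
np.set_printoptions(precision=2,suppress=True)
s=env.state(); print(s['time_s'],s['ee_pos'],s['ee_rot'],s['qpos'],s['gripper_width'])
f=grab('wrist'); save(f,'w1.png'); print(f['c'],f['f'],f['k1'])
E
```

```text
0.25 [ 235.33 -524.41  213.58] [-179.96   -0.     24.17] [-66.98  18.33  89.67   0.    72.04  -1.15] 91.34557114741855
[ 306.38 -492.53  384.46] 376.9028184632222 -0.0321806762294744
```

View pics/w1.png

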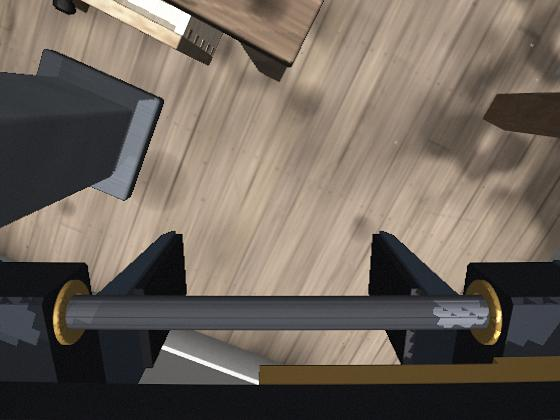

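That wrist picture only shows the floor, because the move was refused: every row needs all the keys. The fingers appear at rows 230 and below. I'll resend.

>>> send_rows([
  {"tx": 0, "ty": 0, "tz": -0.125, "rx": 0, "ry": 0, "rz": 0, "gripper": 1},
  {"tx": 0, "ty": 0, "tz": -0.125, "rx": 0, "ry": 0, "rz": 0, "gripper": 1},
  {"tx": 0.094, "ty": -0.08, "tz": 0, "rx": 0, "ry": 0, "rz": 0, "gripper": 1},
  {"tx": 0.094, "ty": -0.08, "tz": 0, "rx": 0, "ry": 0, "rz": 0, "gripper": 1},
  {"tx": 0.094, "ty": -0.08, "tz": 0, "rx": 0, "ry": 0, "rz": 0, "gripper": 1},
  {"tx": 0.094, "ty": -0.08, "tz": 0, "rx": 0, "ry": 0, "rz": 0, "gripper": 1},
  {"tx": 0.094, "ty": -0.08, "tz": 0, "rx": 0, "ry": 0, "rz": 0, "gripper": 1},
  {"tx": 0.094, "ty": -0.08, "tz": 0, "rx": 0, "ry": 0, "rz": 0, "gripper": 1},
  {"tx": 0.094, "ty": -0.08, "tz": 0, "rx": 0, "ry": 0, "rz": 0, "gripper": 1},
  {"tx": 0.094, "ty": -0.08, "tz": 0, "rx": 0, "ry": 0, "rz": 0, "gripper": 1},
  {"tx": 0.094, "ty": -0.08, "tz": 0, "rx": 0, "ry": 0, "rz": 0, "gripper": 1},
  {"tx": 0.094, "ty": -0.08, "tz": 0, "rx": 0, "ry": 0, "rz": 0, "gripper": 1},
])

```text
time_s: 1.8
ee_pos: [501.0, 34.7, 339.1]
ee_rot: [180.0, -0.0, 24.2]
force: [0.3, -0.5, 0.2]
gripper_width: 0.2
gripper_force: 0.0
```

>>> send_rows([
  {"tx": 0, "ty": 0, "tz": 0, "rx": 0, "ry": 0, "rz": 0.325, "gripper": 1},
  {"tx": 0, "ty": 0, "tz": 0, "rx": 0, "ry": 0, "rz": 0.325, "gripper": 1},
  {"tx": 0, "ty": 0, "tz": 0, "rx": 0, "ry": 0, "rz": 0.325, "gripper": 1},
  {"tx": 0, "ty": 0, "tz": 0, "rx": 0, "ry": 0, "rz": 0, "gripper": 1},
  {"tx": 0, "ty": 0, "tz": 0, "rx": 0, "ry": 0, "rz": 0, "gripper": 1},
])

```text
time_s: 2.42
ee_pos: [500.4, 32.7, 338.9]
ee_rot: [180.0, -0.0, -4.9]
force: [-0.4, 0.2, 1.3]
gripper_width: 0.7
gripper_force: 0.0
```

```bash
python3 - <<'E'
from h import *
np.set_printoptions(precision=2,suppress=True)
s=env.state(); print(s['time_s'],s['ee_pos'],s['ee_rot'],s['qpos'],s['gripper_width'])
f=grab('wrist'); save(f,'w1.png'); print(f['c'],f['f'],f['k1'])
E
```

```text
2.425 [500.4   32.7  338.93] [179.99  -0.    -4.95] [ 2.43  8.43 85.15 -0.01 86.43 97.38] 0.6561382616570648
[577.91  26.24 509.81] 376.9028184632222 -0.0321806762294744
```

View pics/w1.png

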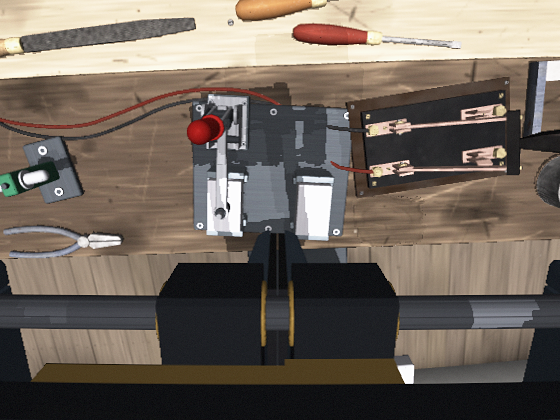

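The wrist view shows the plate spanning about (194,100) to (349,237), the red handle end at (203,131), the clamped spacer at (226,207), the second spacer at (314,208), and the gauge at the left edge near (20,182).

```bash
python3 - <<'E'
from h import *
np.set_printoptions(precision=1,suppress=True)
f=grab('wrist'); im=f['frame']; hsv=cv2.cvtColor(im,cv2.COLOR_RGB2HSV)
# plate outline corners by hand -> z=12
c=onz(f,[[194,101],[349,108],[346,237],[193,234]],12); print(c,[np.linalg.norm(c[i]-c[(i+1)%4]) for i in range(4)],c.mean(0))
# bright, unsaturated tops
m=cv2.inRange(hsv,(0,0,190),(180,60,255)); m[:165]=0; m[245:]=0; m[:,:195]=0; m[:,345:]=0
k,l,st,ce=cv2.connectedComponentsWithStats(m)
for i in range(1,k):
    if st[i][4]>150:
        pts=np.argwhere(l==i)[:,::-1].astype(float); w=onz(f,pts,66)[:,:2].astype(np.float32)
        print(st[i],ce[i],cv2.minAreaRect(w))
r=cv2.inRange(hsv,(0,170,80),(8,255,255)); r[:100]=0; r[160:]=0; r[:,240:]=0
print('red',cv2.boundingRect(r),cv2.moments(r,True)['m10']/cv2.moments(r,True)['m00'])
z=np.vstack([cv2.resize(im[85:250,180:365],None,fx=3.4,fy=3.4,interpolation=cv2.INTER_CUBIC)])
cv2.imwrite('pics/z1.png',z[:,:,::-1])
E
```

```text
[[586.4 131.8  12. ]
 [560.5 -64.9  12. ]
 [385.  -54.4  12. ]
 [408.1 159.4  12. ]] [np.float64(198.37253905970215), np.float64(175.821303742121), np.float64(215.05856047771752), np.float64(180.42204127111117)] [485.  43.  12.]
[ 207  165   35   72 1725] [223.5 204.4] ((465.4316101074219, 100.33354187011719), (42.55390548706055, 88.75746154785156), 82.08906555175781)
[302 176  32   7 173] [317.5 179.3] ((482.5475158691406, -14.180526733398438), (37.51274108886719, 6.848775386810303), 82.28548431396484)
[ 297  185   35   55 1651] [314.1 210.9] ((441.2603454589844, -7.109432220458984), (39.80093002319336, 69.36536407470703), 83.00514221191406)
red (0, 100, 224, 44) 177.3025974025974
```

View pics/z1.png

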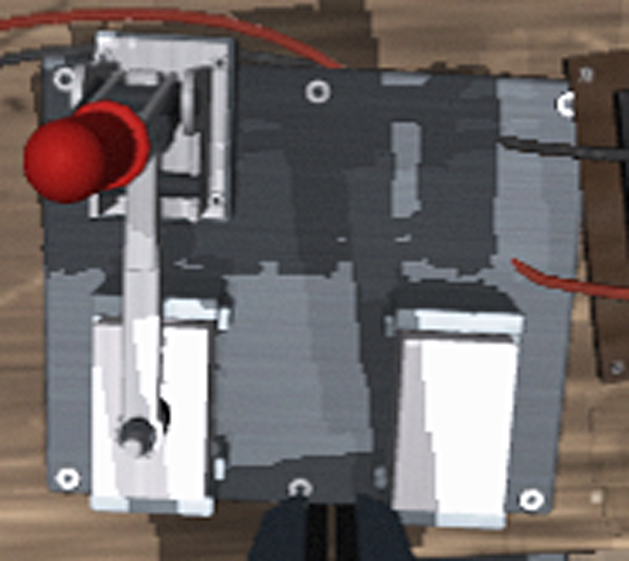

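The zoom shows plate screws at (64,78), (568,103), (531,499) and (68,478). The clamped spacer's top has corners near (95,320), (213,328), (211,502) and (92,497). The second spacer's top runs from (403,337) to (505,514).

```bash
python3 - <<'E'
from h import *
np.set_printoptions(precision=1,suppress=True)
f=grab('wrist')
u=lambda p:np.array(p)/3.4+[180,85]
c=onz(f,u([[64,78],[568,103],[531,499],[68,478]]),13)
print(c,[np.linalg.norm(c[i]-c[(i+1)%4]) for i in range(4)],c.mean(0))
for a,b in((3,0),(2,1)): d=c[b]-c[a]; print('yaw',np.degrees(np.arctan2(d[1],d[0])))
for a,b in((1,0),(2,3)): d=c[b]-c[a]; print('yaw',np.degrees(np.arctan2(-d[0],d[1])))
s=onz(f,u([[95,320],[213,328],[211,502],[92,497]]),66); print(s,s.mean(0),[np.linalg.norm(s[i]-s[(i+1)%4]) for i in range(4)])
s=onz(f,u([[403,337],[517,341],[505,516],[393,510]]),66); print(s,s.mean(0),[np.linalg.norm(s[i]-s[(i+1)%4]) for i in range(4)])
print(onz(f,u([[64,160]]),224),onz(f,u([[112,145]]),158),onz(f,u([[140,433]]),70))
p=c.mean(0);print(env.state()['ee_pos'])
E
```

```text
[[577.3 126.6  13. ]
 [551.5 -61.9  13. ]
 [394.3 -40.8  13. ]
 [419.9 147.6  13. ]] [np.float64(190.25481466289392), np.float64(158.6661727993244), np.float64(190.10309004470722), np.float64(158.77897019665204)] [485.8  42.8  13. ]
yaw -7.597961598603116
yaw -7.652631147224024
yaw -7.783327075681486
yaw -7.749456734228116
[[494.2 116.7  66. ]
 [487.7  75.5  66. ]
 [423.   83.5  66. ]
 [428.7 126.9  66. ]] [458.4 100.6  66. ] [np.float64(41.72154821474415), np.float64(65.22331625043998), np.float64(43.72559651511452), np.float64(66.31643409411926)]
[[478.6   8.8  66. ]
 [473.7 -31.3  66. ]
 [408.1 -23.8  66. ]
 [414.1  17.2  66. ]] [443.6  -7.3  66. ] [np.float64(40.47547155557606), np.float64(66.00051705771511), np.float64(41.3985792402325), np.float64(65.09432717147983)]
[[560.2  86.4 224. ]] [[558.9  86.8 158. ]] [[452.7 105.4  70. ]]
[500.4  32.7 339. ]
```

>>> send_rows([
  {"tx": 0, "ty": 0, "tz": 0, "rx": 0, "ry": 0, "rz": 0.092, "gripper": 1},
  {"tx": 0.01, "ty": -0.124, "tz": 0, "rx": 0, "ry": 0, "rz": 0, "gripper": 1},
  {"tx": 0, "ty": 0, "tz": 0.109, "rx": 0, "ry": 0, "rz": 0, "gripper": 1},
  {"tx": 0, "ty": 0, "tz": 0.109, "rx": 0, "ry": 0, "rz": 0, "gripper": 1},
  {"tx": 0, "ty": 0, "tz": 0.109, "rx": 0, "ry": 0, "rz": 0, "gripper": 1},
  {"tx": 0, "ty": 0, "tz": 0, "rx": 0, "ry": 0, "rz": 0, "gripper": 1},
])

```text
time_s: 3.32
ee_pos: [510.8, 93.0, 172.0]
ee_rot: [179.8, 0.5, -7.8]
force: [-0.2, 0.1, 0.4]
gripper_width: 0.5
gripper_force: 0.0
```

```bash
python3 - <<'E'
from h import *
np.set_printoptions(precision=1,suppress=True)
s=env.state(); p=s['ee_pos']; print(s['time_s'],p,s['ee_rot'],s['force'])
ex=np.array([.991,-.134]);ey=np.array([.134,.991]); d=p[:2]-np.array([558.5,87.8]); print('rel handle',d@ex,d@ey)
E
```

```text
3.325 [510.8  93.  172. ] [179.8   0.5  -7.8] [-0.2  0.1  0.4]
rel handle -47.91979738778518 -1.2371744805775298
```

>>> send_rows([
  {"tx": 0.02, "ty": 0, "tz": 0, "rx": 0, "ry": 0, "rz": 0, "gripper": 1},
  {"tx": 0.02, "ty": 0, "tz": 0, "rx": 0, "ry": 0, "rz": 0, "gripper": 1},
  {"tx": 0.02, "ty": 0, "tz": 0, "rx": 0, "ry": 0, "rz": 0, "gripper": 1},
  {"tx": 0.02, "ty": 0, "tz": 0, "rx": 0, "ry": 0, "rz": 0, "gripper": 1},
  {"tx": 0.02, "ty": 0, "tz": 0, "rx": 0, "ry": 0, "rz": 0, "gripper": 1},
  {"tx": 0.02, "ty": 0, "tz": 0, "rx": 0, "ry": 0, "rz": 0, "gripper": 1},
  {"tx": 0.02, "ty": 0, "tz": 0, "rx": 0, "ry": 0, "rz": 0, "gripper": 1},
  {"tx": 0.022, "ty": 0, "tz": 0, "rx": 0, "ry": 0, "rz": 0, "gripper": 1},
])

```text
time_s: 4.32
ee_pos: [594.6, 82.3, 175.2]
ee_rot: [180.0, 0.0, -7.8]
force: [-0.1, 0.3, 0.4]
gripper_width: 0.6
gripper_force: 0.2
```

>>> send_rows([
  {"tx": 0.021, "ty": 0, "tz": 0.015, "rx": 0, "ry": 0, "rz": 0, "gripper": 1},
  {"tx": 0.021, "ty": 0, "tz": 0.015, "rx": 0, "ry": 0, "rz": 0, "gripper": 1},
  {"tx": 0.012, "ty": 0, "tz": 0.018, "rx": 0, "ry": 0, "rz": 0, "gripper": 1},
  {"tx": 0.012, "ty": 0, "tz": 0.018, "rx": 0, "ry": 0, "rz": 0, "gripper": 1},
])

```text
time_s: 4.82
ee_pos: [626.1, 78.0, 141.4]
ee_rot: [180.0, 0.2, -7.8]
force: [-3.9, 0.4, 1.0]
gripper_width: 0.5
gripper_force: 1.6
```

>>> send_rows([
  {"tx": 0.003, "ty": 0, "tz": 0.02, "rx": 0, "ry": 0, "rz": 0, "gripper": 1},
  {"tx": 0.002, "ty": 0, "tz": 0.02, "rx": 0, "ry": 0, "rz": 0, "gripper": 1},
  {"tx": 0, "ty": 0, "tz": 0.016, "rx": 0, "ry": 0, "rz": 0, "gripper": 1},
  {"tx": 0, "ty": 0, "tz": 0.016, "rx": 0, "ry": 0, "rz": 0, "gripper": 1},
  {"tx": 0, "ty": 0, "tz": 0.014, "rx": 0, "ry": 0, "rz": 0, "gripper": 1},
])

```text
time_s: 5.45
ee_pos: [622.8, 78.4, 98.9]
ee_rot: [180.0, 0.8, -7.9]
force: [-20.3, 4.5, 16.5]
gripper_width: 0.5
gripper_force: 10.3
```

```bash
python3 - <<'E'
from h import *
np.set_printoptions(precision=1,suppress=True)
s=env.state(); p=s['ee_pos']; print(s['time_s'],p,s['ee_rot'],s['force'])
ex=np.array([.991,-.134]);ey=np.array([.134,.991]); d=p[:2]-np.array([558.5,87.8]); print('rel handle',d@ex,d@ey)
a=grab('scene')
cv2.imwrite('pics/s2.png',cv2.resize(a['frame'][130:310,180:380],None,fx=3,fy=3,interpolation=cv2.INTER_CUBIC)[:,:,::-1])
E
```

```text
5.45 [622.8  78.4  98.9] [180.    0.8  -7.9] [-20.3   4.5  16.5]
rel handle 64.95047640138466 -0.6671874393717815
```

View pics/s2.png

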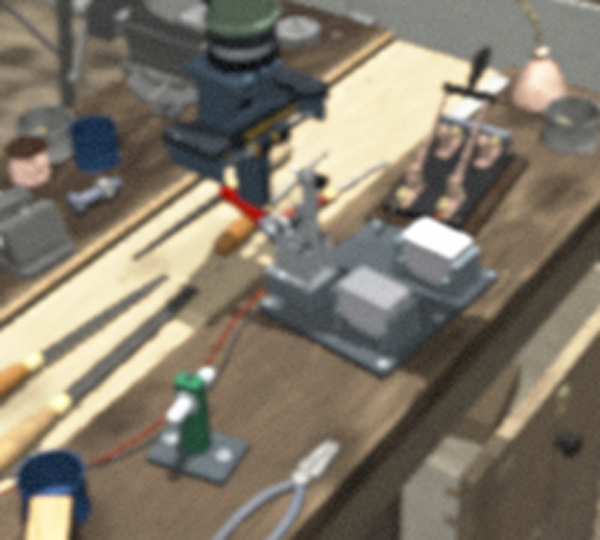

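The scene view shows the clamp arm standing up, with the handle swung back and nearly level under the fingers at (245,205). I'll retreat and take a view that covers both the gauge and the handle.

>>> send_rows([
  {"tx": 0, "ty": 0, "tz": -0.05, "rx": 0, "ry": 0, "rz": 0, "gripper": 1},
  {"tx": 0, "ty": 0, "tz": -0.12, "rx": 0, "ry": 0, "rz": 0, "gripper": 1},
  {"tx": 0, "ty": 0, "tz": -0.12, "rx": 0, "ry": 0, "rz": 0, "gripper": 1},
  {"tx": 0, "ty": 0, "tz": -0.12, "rx": 0, "ry": 0, "rz": 0, "gripper": 1},
  {"tx": -0.082, "ty": -0.076, "tz": 0, "rx": 0, "ry": 0, "rz": 0, "gripper": 1},
  {"tx": -0.082, "ty": -0.076, "tz": 0, "rx": 0, "ry": 0, "rz": 0, "gripper": 1},
  {"tx": -0.082, "ty": -0.076, "tz": 0, "rx": 0, "ry": 0, "rz": 0, "gripper": 1},
  {"tx": -0.082, "ty": -0.076, "tz": 0, "rx": 0, "ry": 0, "rz": 0, "gripper": 1},
  {"tx": 0, "ty": 0, "tz": 0, "rx": 0, "ry": 0, "rz": 0, "gripper": 1},
  {"tx": 0, "ty": 0, "tz": 0, "rx": 0, "ry": 0, "rz": 0, "gripper": 1},
])

```text
time_s: 6.75
ee_pos: [488.3, 250.4, 304.4]
ee_rot: [180.0, -0.1, -7.8]
force: [0.1, 0.4, 0.3]
gripper_width: 0.7
gripper_force: 0.0
```

```bash
python3 - <<'E'
from h import *
import pickle
np.set_printoptions(precision=1,suppress=True)
f=grab('wrist'); s=f['state']; print(s['time_s'],s['ee_pos'],s['ee_rot'],s['force'],s['qpos'])
pickle.dump(f,open('w2.pkl','wb'))
cv2.imwrite('pics/w2.png',cv2.resize(f['frame'][:280],(800,400),interpolation=cv2.INTER_CUBIC)[:,:,::-1])
E
```

```text
6.75 [488.3 250.4 304.4] [180.   -0.1  -7.8] [0.1 0.4 0.3] [ 26.   13.4  83.6  -0.1  82.9 123.8]
```

View pics/w2.png

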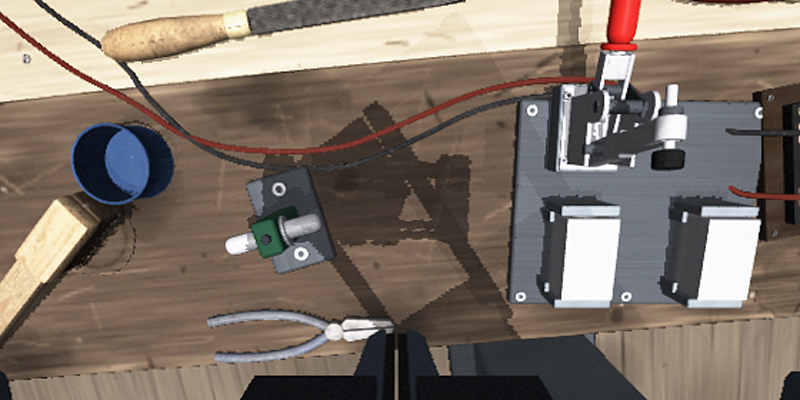

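The view shows the clamp open, with its arm at (640,120) clear of the spacer. The spacer top spans about (563,217) to (612,300). The gauge's foot screws are at (279,189) and (301,254), and its pin noses at (226,247) and (321,222).

```bash
python3 - <<'E'
from h import *
import pickle
np.set_printoptions(precision=1,suppress=True)
f=pickle.load(open('w2.pkl','rb')); u=lambda p:np.array(p)/(800/560)
c=onz(f,u([[279,189],[301,254]]),10.5); d=c[0]-c[1]; print('screws',c,c.mean(0),np.linalg.norm(d),np.degrees(np.arctan2(d[1],d[0])))
c=onz(f,u([[226,247],[321,222]]),78); d=c[0]-c[1]; print('noses',c,c.mean(0),np.linalg.norm(d),'yaw',np.degrees(np.arctan2(-d[0],d[1])))
c=onz(f,u([[247,184],[309,167],[335,253],[276,273]]),10); print('foot',c.mean(0),[np.linalg.norm(c[i]-c[(i+1)%4]) for i in range(4)])
for a,b in((3,0),(2,1)): d=c[b]-c[a]; print('yaw',np.degrees(np.arctan2(d[1],d[0])))
s=onz(f,u([[563,217],[621,217],[612,300],[553,300]]),66); print(s,s.mean(0),[np.linalg.norm(s[i]-s[(i+1)%4]) for i in range(4)])
# automatic: green top and bright pins masks
im=f['frame'];hsv=cv2.cvtColor(im,cv2.COLOR_RGB2HSV)
g=cv2.inRange(hsv,(60,80,70),(95,255,255)); g[:,:150]=0; g[:,240:]=0
k,l,st,ce=cv2.connectedComponentsWithStats(g); i=1+st[1:,4].argmax(); w=onz(f,np.argwhere(l==i)[:,::-1],100)[:,:2].astype(np.float32); print('green',st[i],cv2.minAreaRect(w))
m=cv2.inRange(hsv,(0,0,120),(180,50,255)); m[:145]=0; m[182:]=0; m[:,:150]=0; m[:,228:]=0
k,l,st,ce=cv2.connectedComponentsWithStats(m)
for i in range(1,k):
    if st[i][4]>40: w=onz(f,np.argwhere(l==i)[:,::-1],78)[:,:2].astype(np.float32); print('pin',st[i],ce[i],cv2.minAreaRect(w))
x0=150;z=cv2.resize(im[110:200,150:250],None,fx=6,fy=6,interpolation=cv2.INTER_CUBIC); cv2.imwrite('pics/g.png',z[:,:,::-1])
E
```

```text
screws [[542.3 343.6  10.5]
 [484.3 335.3  10.5]] [513.3 339.4  10.5] 58.613237740618516 8.191592744115654
noses [[509.  376.4  78. ]
 [517.7 302.4  78. ]] [513.4 339.4  78. ] 74.46820463543911 yaw 6.672431817094631
foot [514.6 337.8  10. ] [np.float64(55.273731599023996), np.float64(76.37106858556143), np.float64(56.0301851085863), np.float64(80.41438825895885)]
yaw 6.728090832495915
yaw 7.181753054248011
[[495.1 121.2  66. ]
 [489.2  77.   66. ]
 [423.8  85.8  66. ]
 [430.3 132.6  66. ]] [459.6 104.1  66. ] [np.float64(44.591003097250535), np.float64(65.96984696885848), np.float64(47.27522503623176), np.float64(65.85214624064565)]
green [176 154  22  26 340] ((514.328369140625, 339.0407409667969), (24.42121696472168, 16.18912124633789), 9.036906242370605)
pin [195 150  29  21 313] [209.2 158. ] ((519.0617065429688, 319.7265930175781), (19.209415435791016, 29.457477569580078), 17.123167037963867)
pin [158 163  22  16 246] [168.2 170.4] ((510.0583190917969, 365.5759582519531), (13.04969310760498, 22.928749084472656), 10.1033296585083)
pin [191 169  36  13 279] [209.8 176.6] ((499.36737060546875, 323.5088195800781), (37.70446014404297, 13.045252799987793), 82.13794708251953)
```

View pics/g.png

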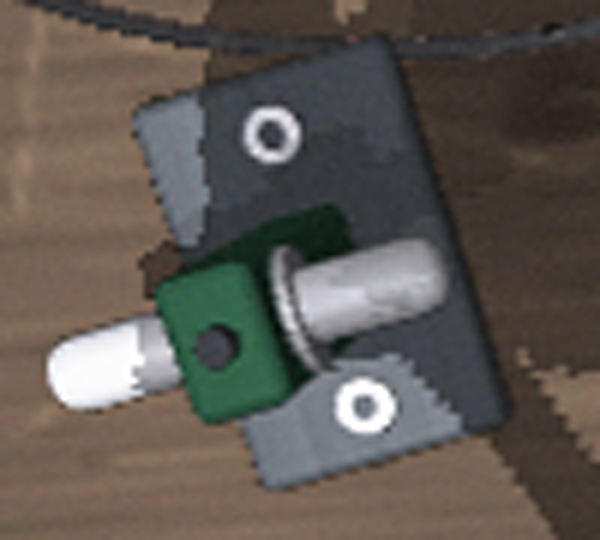

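The gauge zoom gives consistent numbers. The screws are at (272,135) and (365,405), and the noses at (47,372) and (450,270). That puts the gauge at about (513.4, 339.4) with yaw about 7.3°, and the seat at (458.8, 101.3) with yaw -7.7°. I'll open the gripper, turn 180° so the camera stays clear of the clamp, and go to the spacer.

>>> send_rows([
  {"tx": 0, "ty": 0, "tz": 0, "rx": 0, "ry": 0, "rz": -0.353, "gripper": -1},
  {"tx": 0, "ty": 0, "tz": 0, "rx": 0, "ry": 0, "rz": -0.353, "gripper": -1},
  {"tx": 0, "ty": 0, "tz": 0, "rx": 0, "ry": 0, "rz": -0.353, "gripper": -1},
  {"tx": 0, "ty": 0, "tz": 0, "rx": 0, "ry": 0, "rz": -0.353, "gripper": -1},
  {"tx": 0, "ty": 0, "tz": 0, "rx": 0, "ry": 0, "rz": -0.353, "gripper": -1},
  {"tx": 0, "ty": 0, "tz": 0, "rx": 0, "ry": 0, "rz": -0.353, "gripper": -1},
  {"tx": 0, "ty": 0, "tz": 0, "rx": 0, "ry": 0, "rz": -0.353, "gripper": -1},
  {"tx": 0, "ty": 0, "tz": 0, "rx": 0, "ry": 0, "rz": -0.353, "gripper": -1},
  {"tx": 0, "ty": 0, "tz": 0, "rx": 0, "ry": 0, "rz": -0.353, "gripper": -1},
  {"tx": 0, "ty": 0, "tz": 0, "rx": 0, "ry": 0, "rz": -0.353, "gripper": -1},
  {"tx": 0, "ty": 0, "tz": 0, "rx": 0, "ry": 0, "rz": -0.353, "gripper": -1},
  {"tx": 0, "ty": 0, "tz": 0, "rx": 0, "ry": 0, "rz": -0.353, "gripper": -1},
])

```text
time_s: 8.3
ee_pos: [489.0, 249.2, 304.1]
ee_rot: [180.0, 0.0, 119.4]
force: [-0.2, -0.8, -0.0]
gripper_width: 91.2
gripper_force: 0.0
```

>>> send_rows([
  {"tx": 0, "ty": 0, "tz": 0, "rx": 0, "ry": 0, "rz": -0.353, "gripper": -1},
  {"tx": 0, "ty": 0, "tz": 0, "rx": 0, "ry": 0, "rz": -0.353, "gripper": -1},
  {"tx": 0, "ty": 0, "tz": 0, "rx": 0, "ry": 0, "rz": -0.353, "gripper": -1},
  {"tx": 0, "ty": 0, "tz": 0, "rx": 0, "ry": 0, "rz": -0.353, "gripper": -1},
  {"tx": 0, "ty": 0, "tz": 0, "rx": 0, "ry": 0, "rz": -0.353, "gripper": -1},
  {"tx": 0, "ty": 0, "tz": 0, "rx": 0, "ry": 0, "rz": 0, "gripper": -1},
  {"tx": 0.0186, "ty": -0.101, "tz": 0, "rx": 0, "ry": 0, "rz": 0, "gripper": -1},
  {"tx": 0, "ty": -0.101, "tz": 0, "rx": 0, "ry": 0, "rz": 0, "gripper": -1},
  {"tx": 0, "ty": -0.101, "tz": 0, "rx": 0, "ry": 0, "rz": 0, "gripper": -1},
  {"tx": 0, "ty": 0, "tz": 0.1, "rx": 0, "ry": 0, "rz": 0, "gripper": -1},
  {"tx": 0, "ty": 0, "tz": 0.1, "rx": 0, "ry": 0, "rz": 0, "gripper": -1},
  {"tx": 0, "ty": 0, "tz": 0.1, "rx": 0, "ry": 0, "rz": 0, "gripper": -1},
])

```text
time_s: 9.8
ee_pos: [458.4, 100.8, 153.3]
ee_rot: [180.0, 0.1, 171.9]
force: [1.1, 0.3, -0.6]
gripper_width: 91.3
gripper_force: 0.0
```

```bash
python3 - <<'E'
from h import *
np.set_printoptions(precision=2,suppress=True)
s=env.state(); f=grab('wrist'); s=env.state(); p=s['ee_pos']; print(s['time_s'],p,s['ee_rot'],s['qpos'],s['gripper_width'])
ex=np.array([.991,-.134]);ey=np.array([.134,.991]); d=np.array([458.8,101.3])-p[:2]; print('to seat ex,ey',d@ex,d@ey)
save(f,'w3.png')
# check predicted spacer top corners vs bright mask in this close view
im=f['frame'];hsv=cv2.cvtColor(im,cv2.COLOR_RGB2HSV)
P=[np.r_[np.array([458.8,101.3])+a*32*ex+b*20*ey,66] for a,b in((1,1),(1,-1),(-1,-1),(-1,1))]
print(proj(f,P))
E
```

```text
9.85 [453.56  99.93 147.1 ] [-179.76   -0.64  171.91] [ 11.02  12.07 108.91  -0.02  59.7  -70.88] 90.89154504610224
to seat ex,ey 5.0114134800205 2.0637147701332683
[[304.82 253.79]
 [250.7  254.17]
 [248.22 168.49]
 [306.03 168.06]]
```

>>> send_rows([
  {"tx": 0, "ty": 0, "tz": 0, "rx": 0, "ry": 0, "rz": 0, "gripper": -1},
  {"tx": 0, "ty": 0, "tz": 0, "rx": 0, "ry": 0, "rz": 0, "gripper": -1},
  {"tx": 0, "ty": 0, "tz": 0, "rx": 0, "ry": 0, "rz": 0, "gripper": -1},
])

```text
time_s: 10.22
ee_pos: [459.2, 102.0, 156.4]
ee_rot: [179.9, 0.2, 172.2]
force: [0.7, 0.4, 0.9]
gripper_width: 90.8
gripper_force: 0.0
```

```bash
python3 - <<'E'
from h import *
np.set_printoptions(precision=2,suppress=True)
f=grab('wrist'); s=f['state']; p=s['ee_pos']; print(s['time_s'],p,s['ee_rot'])
ex=np.array([.991,-.134]);ey=np.array([.134,.991]); d=np.array([458.8,101.3])-p[:2]; print('to seat ex,ey',d@ex,d@ey)
im=f['frame']; g=cv2.cvtColor(im,cv2.COLOR_RGB2GRAY)
P=[np.r_[np.array([458.8,101.3])+a*32*ex+b*20*ey,66] for a,b in((1,1),(1,-1),(-1,-1),(-1,1))]
q=proj(f,P); print(q)
r=int(q[:,1].mean()); print(r,g[r,235:325:2]); c=int(q[:,0].mean()); print(c,g[150:270:2,c])
for rr in (r-25,r,r+20):
    row=cv2.GaussianBlur(g[rr-3:rr+4].mean(0).reshape(1,-1),(5,1),0).ravel(); dd=np.diff(row); idx=[i for i in range(225,335) if abs(dd[i])>12 and abs(dd[i])==abs(dd[i-3:i+4]).max()]; print(rr,[(i,round(dd[i])) for i in idx])
save(f,'w4.png')
E
```

```text
10.225 [459.25 101.96 156.4 ] [179.93   0.23 172.16]
to seat ex,ey -0.35604645228461335 -0.7095427328678438
[[302.46 251.14]
 [248.89 251.3 ]
 [246.75 166.37]
 [303.96 166.21]]
208 [ 62  61  64  58  61  60  63 139 229 230 228 230 229 229 218 205 206 208
 201 203 206 205 205 215 208 201 204 203 207 209 208 206 201 225 236 147
  58  61  61  61  62  60  63  63  65]
275 [ 58 206 237 233 227 225  57 105 184 255 253 253 253 253 254 253 255 206
 209 208 210 206 207 207 207 207 207 205 206 206 206 206 205 205 205 202
 204 202 202 203 204 205 203 203 202 203 202 202 203 202 203 119 119 119
  67  62  65  52  51  51]
183 [(248, 57), (305, -62)]
208 [(249, 50), (304, -52)]
228 [(249, 44), (304, -46)]
```

The spacer sits centred under the tool. I'll descend and grip it.

>>> send_rows([
  {"tx": 0, "ty": 0, "tz": 0.08, "rx": 0, "ry": 0, "rz": 0, "gripper": -1},
  {"tx": 0, "ty": 0, "tz": 0.08, "rx": 0, "ry": 0, "rz": 0, "gripper": -1},
  {"tx": 0, "ty": 0, "tz": 0.06, "rx": 0, "ry": 0, "rz": 0, "gripper": -1},
  {"tx": 0, "ty": 0, "tz": 0.038, "rx": 0, "ry": 0, "rz": 0, "gripper": -1},
  {"tx": 0, "ty": 0, "tz": 0, "rx": 0, "ry": 0, "rz": 0, "gripper": -1},
  {"tx": 0, "ty": 0, "tz": 0, "rx": 0, "ry": 0, "rz": 0, "gripper": -1},
  {"tx": 0, "ty": 0, "tz": 0, "rx": 0, "ry": 0, "rz": 0, "gripper": 1},
  {"tx": 0, "ty": 0, "tz": 0, "rx": 0, "ry": 0, "rz": 0, "gripper": 1},
  {"tx": 0, "ty": 0, "tz": 0, "rx": 0, "ry": 0, "rz": 0, "gripper": 1},
  {"tx": 0, "ty": 0, "tz": 0, "rx": 0, "ry": 0, "rz": 0, "gripper": 1},
  {"tx": 0, "ty": 0, "tz": 0, "rx": 0, "ry": 0, "rz": 0, "gripper": 1},
], grip_force=40)

```text
time_s: 11.65
ee_pos: [457.8, 101.7, 25.5]
ee_rot: [-180.0, 0.0, 172.2]
force: [-0.1, -0.2, -0.1]
gripper_width: 44.0
gripper_force: 0.0
```

>>> send_rows([
  {"tx": 0, "ty": 0, "tz": 0, "rx": 0, "ry": 0, "rz": 0, "gripper": 1},
  {"tx": 0, "ty": 0, "tz": 0, "rx": 0, "ry": 0, "rz": 0, "gripper": 1},
  {"tx": 0, "ty": 0, "tz": 0, "rx": 0, "ry": 0, "rz": 0, "gripper": 1},
])

```text
time_s: 12.02
ee_pos: [457.8, 101.7, 25.4]
ee_rot: [180.0, 0.0, 172.2]
force: [0.5, 0.6, 0.1]
gripper_width: 39.7
gripper_force: 40.0
```

>>> send_rows([
  {"tx": 0, "ty": 0, "tz": -0.02, "rx": 0, "ry": 0, "rz": 0, "gripper": 1},
  {"tx": 0, "ty": 0, "tz": -0.06, "rx": 0, "ry": 0, "rz": 0, "gripper": 1},
  {"tx": 0, "ty": 0, "tz": -0.08, "rx": 0, "ry": 0, "rz": 0, "gripper": 1},
  {"tx": 0, "ty": 0, "tz": -0.08, "rx": 0, "ry": 0, "rz": 0, "gripper": 1},
  {"tx": 0, "ty": 0, "tz": -0.08, "rx": 0, "ry": 0, "rz": 0, "gripper": 1},
])

```text
time_s: 12.65
ee_pos: [457.2, 101.5, 187.1]
ee_rot: [-180.0, -0.0, 172.2]
force: [1.0, -0.2, -3.0]
gripper_width: 40.0
gripper_force: 40.0
```

>>> send_rows([
  {"tx": 0, "ty": 0, "tz": 0, "rx": 0, "ry": 0, "rz": 0.312, "gripper": 1},
  {"tx": 0, "ty": 0, "tz": 0, "rx": 0, "ry": 0, "rz": 0.312, "gripper": 1},
  {"tx": 0, "ty": 0, "tz": 0, "rx": 0, "ry": 0, "rz": 0.312, "gripper": 1},
  {"tx": 0, "ty": 0, "tz": 0, "rx": 0, "ry": 0, "rz": 0.312, "gripper": 1},
  {"tx": 0, "ty": 0, "tz": 0, "rx": 0, "ry": 0, "rz": 0.312, "gripper": 1},
  {"tx": 0, "ty": 0, "tz": 0, "rx": 0, "ry": 0, "rz": 0.312, "gripper": 1},
  {"tx": 0, "ty": 0, "tz": 0, "rx": 0, "ry": 0, "rz": 0.312, "gripper": 1},
  {"tx": 0, "ty": 0, "tz": 0, "rx": 0, "ry": 0, "rz": 0.312, "gripper": 1},
  {"tx": 0.09, "ty": 0.057, "tz": 0, "rx": 0, "ry": 0, "rz": 0, "gripper": 1},
  {"tx": 0.09, "ty": 0.057, "tz": 0, "rx": 0, "ry": 0, "rz": 0, "gripper": 1},
  {"tx": 0.09, "ty": 0.057, "tz": 0, "rx": 0, "ry": 0, "rz": 0, "gripper": 1},
  {"tx": 0, "ty": 0, "tz": 0, "rx": 0, "ry": 0, "rz": 0, "gripper": 1},
])

```text
time_s: 14.15
ee_pos: [526.3, 249.3, 185.0]
ee_rot: [180.0, -0.0, 97.5]
force: [-0.7, -0.8, -2.9]
gripper_width: 40.1
gripper_force: 40.0
```

```bash
cat > g.py <<'E'
from h import *
np.set_printoptions(precision=2,suppress=True)
G=np.array([513.4,339.4]);a=np.radians(7.3);gy=np.array([-np.sin(a),np.cos(a)]);gx=np.array([np.cos(a),np.sin(a)])
def rep():
    s=env.state();p=s['ee_pos'];d=p[:2]-G
    print('t',s['time_s'],'pos',p,'rot',s['ee_rot'],'q',s['qpos'],'gw',s['gripper_width'],s['gripper_force'])
    print('gauge frame TCP: x %.1f y %.1f z %.1f'%(d@gx,d@gy,p[2]),'force gx,gy,z',s['force'][:2]@gx,s['force'][:2]@gy,s['force'][2])
if __name__=='__main__': rep()
E
python3 g.py
```

```text
t 14.15 pos [526.28 249.34 184.97] rot [179.98  -0.03  97.49] q [24.2  20.06 91.33  0.03 68.58 16.7 ] gw 40.13577253447764 40.00026013702154
gauge frame TCP: x 1.3 y -91.0 z 185.0 force gx,gy,z -0.8243415347671003 -0.7091672465975627 -2.910058507187059
```

>>> send_rows([
  {"tx": 0, "ty": -0.0026, "tz": 0.085, "rx": 0, "ry": 0, "rz": 0, "gripper": 1},
  {"tx": 0, "ty": 0, "tz": 0.085, "rx": 0, "ry": 0, "rz": 0, "gripper": 1},
  {"tx": 0, "ty": 0, "tz": 0.085, "rx": 0, "ry": 0, "rz": 0, "gripper": 1},
  {"tx": 0, "ty": 0, "tz": 0, "rx": 0, "ry": 0, "rz": 0, "gripper": 1},
  {"tx": 0, "ty": 0, "tz": 0, "rx": 0, "ry": 0, "rz": 0, "gripper": 1},
])

```text
time_s: 14.78
ee_pos: [525.0, 246.3, 59.6]
ee_rot: [179.9, -0.0, 97.3]
force: [1.0, 0.6, -2.0]
gripper_width: 39.6
gripper_force: 40.0
```

```bash
python3 g.py; python3 - <<'E'
from g import *
f=grab('wrist'); save(f,'w5.png'); np.save('w5.npy',f['frame'])
import pickle; pickle.dump(f,open('w5.pkl','wb'))
# predicted pixels of nose tip(-37), -11, post top corners
P=lambda x,y,z:np.r_[G+x*gx+y*gy,z]
print(proj(f,[P(0,-37,78),P(-7,-25,78),P(7,-25,78),P(0,37,78),P(-7,25,78),P(7,25,78),P(-13,-9,100),P(13,-9,100),P(13,9,100),P(-13,9,100)]))
E
```

```text
t 14.775 pos [525.03 246.32  59.6 ] rot [179.87  -0.03  97.29] q [ 24.    26.52 101.12  -0.01  52.23  16.73] gw 39.56488690491976 40.000000298023224
gauge frame TCP: x -0.3 y -93.8 z 59.6 force gx,gy,z 1.0510156431595246 0.455357609921178 -2.0095822818720572
[[277.18 153.86]
 [259.51 123.62]
 [294.83 123.61]
 [277.14 -53.18]
 [257.89 -16.21]
 [296.4  -16.19]
 [237.88  78.14]
 [316.84  78.13]
 [318.29  18.85]
 [236.41  18.83]]
```

```bash
python3 - <<'E'
import pickle
from g import *
f=pickle.load(open('w5.pkl','rb')); im=f['frame']; hsv=cv2.cvtColor(im,cv2.COLOR_RGB2HSV); g=cv2.cvtColor(im,cv2.COLOR_RGB2GRAY).astype(float)
m=cv2.inRange(hsv,(60,80,40),(95,255,255)); ys,xs=np.nonzero(m[:120,200:360]); 
for r in (25,40,55,70): q=np.nonzero(m[r,200:360])[0]+200; print(r,q.min(),q.max(),len(q))
for r in (100,112,124,136,148):
    d=np.diff(cv2.GaussianBlur(g[r-1:r+2].mean(0).reshape(1,-1),(5,1),0).ravel()); print(r,[(i,int(d[i])) for i in range(220,340) if abs(d[i])>10 and abs(d[i])==abs(d[i-3:i+4]).max()])
c=277; print(g[90:260:3,c].astype(int))
E
```

```text
25 242 316 75
40 240 318 63
55 241 317 61
70 241 317 77
100 [(263, 29), (296, -48), (337, -12)]
112 [(263, 31), (269, 13), (296, -46), (301, 15), (305, -19)]
124 [(263, 46), (296, -45)]
136 [(226, -11), (236, -11), (263, 40), (296, -23), (330, -10)]
148 [(266, 19), (293, -16), (300, -10)]
[253 253 253 253 253 253 253 253 253 253 253 253 253 255 206 207 208 206
 196 181 162 111  58  57  56  54  55  57  54  55  56  59  50  49  50  49
  51  50  95  95  94  95  94  91  95  94  99 107 227 223 196 199 197 197
 199 196 197]
```

>>> send_rows([
  {"tx": 0, "ty": 0.0024, "tz": 0.004, "rx": 0, "ry": 0, "rz": 0, "gripper": 1},
  {"tx": 0.01, "ty": 0, "tz": 0, "rx": 0, "ry": 0, "rz": 0, "gripper": 1},
  {"tx": 0.01, "ty": 0, "tz": 0, "rx": 0, "ry": 0, "rz": 0, "gripper": 1},
  {"tx": 0.01, "ty": 0, "tz": 0, "rx": 0, "ry": 0, "rz": 0, "gripper": 1},
  {"tx": 0.01, "ty": 0, "tz": 0, "rx": 0, "ry": 0, "rz": 0, "gripper": 1},
  {"tx": 0, "ty": 0, "tz": 0, "rx": 0, "ry": 0, "rz": 0, "gripper": 1},
])

```text
time_s: 15.58
ee_pos: [522.7, 266.8, 55.9]
ee_rot: [180.0, 0.0, 97.3]
force: [-0.3, 0.1, -1.2]
gripper_width: 39.9
gripper_force: 40.0
```

```bash
python3 g.py
```

```text
t 15.575 pos [522.67 266.78  55.86] rot [180.     0.    97.35] q [ 25.92  27.34 100.28  -0.01  52.38  18.58] gw 39.887834557289 40.0000149384141
gauge frame TCP: x -0.0 y -73.2 z 55.9 force gx,gy,z -0.2787360285221191 0.18517559017471372 -1.2329518614258361
```

>>> send_rows([
  {"tx": 0.006, "ty": 0, "tz": 0, "rx": 0, "ry": 0, "rz": 0, "gripper": 1},
  {"tx": 0.006, "ty": 0, "tz": 0, "rx": 0, "ry": 0, "rz": 0, "gripper": 1},
  {"tx": 0.006, "ty": 0, "tz": 0, "rx": 0, "ry": 0, "rz": 0, "gripper": 1},
  {"tx": 0, "ty": 0, "tz": 0, "rx": 0, "ry": 0, "rz": 0, "gripper": 1},
])

```text
time_s: 16.08
ee_pos: [522.1, 271.9, 56.0]
ee_rot: [-180.0, 0.4, 97.4]
force: [2.4, -11.7, 1.0]
gripper_width: 39.7
gripper_force: 40.0
```

```bash
python3 g.py
```

```text
t 16.075 pos [522.06 271.91  56.03] rot [-179.97    0.36   97.42] q [26.58 27.53 99.89 -0.42 52.72 19.42] gw 39.68410070242509 39.99996196478605
gauge frame TCP: x 0.0 y -68.0 z 56.0 force gx,gy,z 0.8630890517794075 -11.921177968098217 0.9731680094500755
```

The +x tool end stopped at the plain-end distance: TCP -68 with 12 N on it. So the bore should be at the other end, which I'll try on the +y pin. First I'll check the clearance there.

```bash
python3 - <<'E'
import pickle
from g import *
f=pickle.load(open('w2.pkl','rb')); u=lambda p:np.array(p)/(800/560)
for z in(25,50):
    c=onz(f,u([[110,163],[150,165],[110,205],[68,190],[100,215],[30,275]]),z)[:,:2]-G; print(z,np.c_[c@gx,c@gy])
E
```

```text
25 [[ 86.56 125.04]
 [ 76.13  93.55]
 [ 54.72 138.55]
 [ 75.8  168.06]
 [ 49.24 150.13]
 [ 17.49 231.39]]
50 [[ 83.9  112.27]
 [ 74.05  82.53]
 [ 53.83 125.03]
 [ 73.74 152.9 ]
 [ 48.65 135.97]
 [ 18.66 212.72]]
```

>>> send_rows([
  {"tx": -0.02, "ty": 0, "tz": 0, "rx": 0, "ry": 0, "rz": 0, "gripper": 1},
  {"tx": -0.05, "ty": 0, "tz": 0, "rx": 0, "ry": 0, "rz": 0, "gripper": 1},
  {"tx": 0, "ty": 0, "tz": -0.08, "rx": 0, "ry": 0, "rz": 0, "gripper": 1},
  {"tx": 0, "ty": 0, "tz": -0.08, "rx": 0, "ry": 0, "rz": 0, "gripper": 1},
])

```text
time_s: 16.58
ee_pos: [525.8, 240.2, 136.4]
ee_rot: [-179.9, -0.0, 97.3]
force: [0.0, 1.1, -1.9]
gripper_width: 39.7
gripper_force: 40.0
```

>>> send_rows([
  {"tx": 0.099, "ty": 0.0024, "tz": 0, "rx": 0, "ry": 0, "rz": 0, "gripper": 1},
  {"tx": 0.099, "ty": 0, "tz": 0, "rx": 0, "ry": 0, "rz": 0, "gripper": 1},
  {"tx": 0.099, "ty": 0, "tz": 0, "rx": 0, "ry": 0, "rz": 0, "gripper": 1},
  {"tx": 0.099, "ty": 0, "tz": 0, "rx": 0, "ry": 0, "rz": 0, "gripper": 1},
  {"tx": 0, "ty": 0, "tz": 0, "rx": 0, "ry": 0, "rz": 0, "gripper": 1},
  {"tx": 0, "ty": 0, "tz": 0.078, "rx": 0, "ry": 0, "rz": 0, "gripper": 1},
  {"tx": 0, "ty": 0, "tz": 0.078, "rx": 0, "ry": 0, "rz": 0, "gripper": 1},
  {"tx": 0, "ty": 0, "tz": 0, "rx": 0, "ry": 0, "rz": 0, "gripper": 1},
  {"tx": 0, "ty": 0, "tz": 0, "rx": 0, "ry": 0, "rz": 0, "gripper": 1},
  {"tx": 0, "ty": 0, "tz": 0, "rx": 0, "ry": 0, "rz": 0, "gripper": 1},
])

```text
time_s: 17.82
ee_pos: [503.3, 437.7, 60.2]
ee_rot: [179.8, -0.1, 97.3]
force: [0.1, 0.7, -3.0]
gripper_width: 40.0
gripper_force: 40.0
```

```bash
python3 g.py
```

```text
t 17.825 pos [503.32 437.7   60.2 ] rot [179.8   -0.12  97.28] q [40.03 33.15 88.45 -0.   58.17 32.74] gw 40.00580764891043 39.99992944300175
gauge frame TCP: x 2.5 y 98.8 z 60.2 force gx,gy,z 0.16087857787548718 0.6982084886535485 -2.9975352323369315
```

>>> send_rows([
  {"tx": 0, "ty": -0.0032, "tz": 0.004, "rx": 0, "ry": 0, "rz": 0, "gripper": 1},
  {"tx": -0.016, "ty": 0, "tz": 0, "rx": 0, "ry": 0, "rz": 0, "gripper": 1},
  {"tx": -0.016, "ty": 0, "tz": 0, "rx": 0, "ry": 0, "rz": 0, "gripper": 1},
  {"tx": -0.016, "ty": 0, "tz": 0, "rx": 0, "ry": 0, "rz": 0, "gripper": 1},
  {"tx": 0, "ty": 0, "tz": 0, "rx": 0, "ry": 0, "rz": 0, "gripper": 1},
  {"tx": 0, "ty": 0, "tz": 0, "rx": 0, "ry": 0, "rz": 0, "gripper": 1},
])

```text
time_s: 18.58
ee_pos: [503.7, 413.1, 56.0]
ee_rot: [180.0, -0.0, 97.3]
force: [0.9, -0.3, -2.4]
gripper_width: 39.8
gripper_force: 40.0
```

```bash
python3 g.py
```

```text
t 18.575 pos [503.65 413.09  55.97] rot [179.99  -0.01  97.29] q [38.34 32.26 90.89  0.01 56.83 31.05] gw 39.77172750962201 39.999924302101135
gauge frame TCP: x -0.3 y 74.3 z 56.0 force gx,gy,z 0.8107627146564066 -0.40281486705125763 -2.3883185490629306
```

>>> send_rows([
  {"tx": 0, "ty": 0.0022, "tz": -0.0026, "rx": 0, "ry": 0, "rz": 0, "gripper": 1},
  {"tx": -0.006, "ty": 0, "tz": 0, "rx": 0, "ry": 0, "rz": 0, "gripper": 1},
  {"tx": -0.006, "ty": 0, "tz": 0, "rx": 0, "ry": 0, "rz": 0, "gripper": 1},
  {"tx": -0.006, "ty": 0, "tz": 0, "rx": 0, "ry": 0, "rz": 0, "gripper": 1},
  {"tx": 0, "ty": 0, "tz": 0, "rx": 0, "ry": 0, "rz": 0, "gripper": 1},
])

```text
time_s: 19.2
ee_pos: [505.8, 404.0, 57.2]
ee_rot: [-180.0, 0.0, 97.3]
force: [-1.0, 0.2, -2.1]
gripper_width: 40.0
gripper_force: 40.0
```

```bash
python3 g.py
```

```text
t 19.2 pos [505.78 403.96  57.22] rot [-180.      0.01   97.29] q [37.6  31.88 91.42 -0.01 56.71 30.31] gw 40.04606849234237 39.99997425824404
gauge frame TCP: x 0.6 y 65.0 z 57.2 force gx,gy,z -0.9743717220144387 0.33808801453529164 -2.0612625075036295
```

It has gone in past the plain-end distance with no force on it. I'll keep going to the shoulder.

>>> send_rows([
  {"tx": -0.01, "ty": 0, "tz": 0, "rx": 0, "ry": 0, "rz": 0, "gripper": 1},
  {"tx": -0.01, "ty": 0, "tz": 0, "rx": 0, "ry": 0, "rz": 0, "gripper": 1},
  {"tx": -0.01, "ty": 0, "tz": 0, "rx": 0, "ry": 0, "rz": 0, "gripper": 1},
  {"tx": 0, "ty": 0, "tz": 0, "rx": 0, "ry": 0, "rz": 0, "gripper": 1},
])

```text
time_s: 19.7
ee_pos: [507.7, 388.9, 57.2]
ee_rot: [-180.0, 0.0, 97.3]
force: [-0.2, 0.1, -1.2]
gripper_width: 39.7
gripper_force: 40.0
```

>>> send_rows([
  {"tx": -0.006, "ty": 0, "tz": 0, "rx": 0, "ry": 0, "rz": 0, "gripper": 1},
  {"tx": -0.006, "ty": 0, "tz": 0, "rx": 0, "ry": 0, "rz": 0, "gripper": 1},
  {"tx": -0.003, "ty": 0, "tz": 0, "rx": 0, "ry": 0, "rz": 0, "gripper": 1},
  {"tx": 0, "ty": 0, "tz": 0, "rx": 0, "ry": 0, "rz": 0, "gripper": 1},
])

```text
time_s: 20.2
ee_pos: [508.5, 382.8, 57.3]
ee_rot: [180.0, -0.1, 97.3]
force: [-1.7, 2.9, -3.4]
gripper_width: 39.8
gripper_force: 40.0
```

```bash
python3 g.py
```

```text
t 20.2 pos [508.53 382.76  57.31] rot [179.98  -0.08  97.29] q [35.9  31.   93.09  0.08 55.86 28.56] gw 39.81901822254134 40.00003147870302
gauge frame TCP: x 0.7 y 43.6 z 57.3 force gx,gy,z -1.288801290869733 3.0441598482039818 -3.4275243728885894
```

>>> send_rows([
  {"tx": -0.004, "ty": 0, "tz": 0, "rx": 0, "ry": 0, "rz": 0, "gripper": 1},
  {"tx": 0, "ty": 0, "tz": 0, "rx": 0, "ry": 0, "rz": 0, "gripper": 1},
  {"tx": 0, "ty": 0, "tz": 0, "rx": 0, "ry": 0, "rz": 0, "gripper": 1},
])

```text
time_s: 20.58
ee_pos: [508.6, 382.7, 57.4]
ee_rot: [179.9, -0.3, 97.3]
force: [-2.6, 9.1, -5.1]
gripper_width: 39.9
gripper_force: 40.0
```

```bash
python3 g.py
```

```text
t 20.575 pos [508.58 382.7   57.4 ] rot [179.95  -0.26  97.27] q [35.82 30.94 93.18  0.25 55.7  28.4 ] gw 39.91271958939147 40.0000074505806
gauge frame TCP: x 0.7 y 43.6 z 57.4 force gx,gy,z -1.4507099248496946 9.343889553201828 -5.060242500222438
```

The spacer is fully home: TCP 43.6, where 44 was expected, with a firm 9 N. The bore is at the tool -x end. I'll draw it off, raise it, and make a small test tilt to learn the wrist geometry.

>>> send_rows([
  {"tx": 0.01, "ty": 0, "tz": 0, "rx": 0, "ry": 0, "rz": 0, "gripper": 1},
  {"tx": 0.03, "ty": 0, "tz": 0, "rx": 0, "ry": 0, "rz": 0, "gripper": 1},
  {"tx": 0.05, "ty": 0, "tz": 0, "rx": 0, "ry": 0, "rz": 0, "gripper": 1},
  {"tx": 0.02, "ty": 0, "tz": 0, "rx": 0, "ry": 0, "rz": 0, "gripper": 1},
  {"tx": 0, "ty": 0, "tz": -0.1, "rx": 0, "ry": 0, "rz": 0, "gripper": 1},
  {"tx": 0, "ty": 0, "tz": -0.1, "rx": 0, "ry": 0, "rz": 0, "gripper": 1},
  {"tx": 0, "ty": 0, "tz": -0.1, "rx": 0, "ry": 0, "rz": 0, "gripper": 1},
  {"tx": 0, "ty": 0, "tz": -0.1, "rx": 0, "ry": 0, "rz": 0, "gripper": 1},
])

```text
time_s: 21.58
ee_pos: [501.5, 434.8, 258.8]
ee_rot: [180.0, 0.0, 97.3]
force: [0.4, 1.0, -2.7]
gripper_width: 39.9
gripper_force: 40.0
```

>>> send_rows([
  {"tx": 0, "ty": 0, "tz": 0, "rx": 0, "ry": -0.35, "rz": 0, "gripper": 1},
  {"tx": 0, "ty": 0, "tz": 0, "rx": 0, "ry": -0.35, "rz": 0, "gripper": 1},
  {"tx": 0, "ty": 0, "tz": 0, "rx": 0, "ry": -0.35, "rz": 0, "gripper": 1},
  {"tx": 0, "ty": 0, "tz": 0, "rx": 0, "ry": 0, "rz": 0, "gripper": 1},
  {"tx": 0, "ty": 0, "tz": 0, "rx": 0, "ry": 0, "rz": 0, "gripper": 1},
])

```text
time_s: 22.2
ee_pos: [502.0, 434.4, 257.5]
ee_rot: [180.0, 31.4, 97.3]
force: [0.2, -1.1, -1.4]
gripper_width: 39.7
gripper_force: 40.0
```

```bash
cat > k.py <<'E'
from h import *
from scipy.optimize import least_squares
D=[((-66.98,18.33,89.67,0,72.04,-1.15),(235.33,-524.41,213.58),(-179.96,0,24.17)),
((2.43,8.43,85.15,-.01,86.43,97.38),(500.4,32.7,338.93),(179.99,0,-4.95)),
((26,13.4,83.6,-.1,82.9,123.8),(488.3,250.4,304.4),(180,-.1,-7.8)),
((24.2,20.06,91.33,.03,68.58,16.7),(526.28,249.34,184.97),(179.98,-.03,97.49)),
((26.58,27.53,99.89,-.42,52.72,19.42),(522.06,271.91,56.03),(-179.97,.36,97.42)),
((40.03,33.15,88.45,0,58.17,32.74),(503.32,437.7,60.2),(179.8,-.12,97.28)),
((35.9,31,93.09,.08,55.86,28.56),(508.53,382.76,57.31),(179.98,-.08,97.29))]
def fk(q,p):
    a,d1,L2,L3,c,d6=p
    r=lambda s,t:R.from_euler(s,t,degrees=True)
    R1=r('z',q[0]);R2=R1*r('y',q[1]);R3=R2*r('y',q[2]);
    w=R1.apply([a,0,0])+np.array([0,0,d1])+R2.apply([0,0,L2])+R3.apply([c,0,L3])
    R6=R3*r('z',q[3])*r('y',q[4])*r('z',q[5])*r('z',90*K6)
    return w+R6.apply([0,0,d6]),R6
K6=1
def res(p,D):
    o=[]
    for q,x,e in D:
        w,R6=fk(q,p); o+=list(w-x)
    return o
E
python3 g.py; python3 - <<'E'
import k
from k import *
np.set_printoptions(precision=2,suppress=True)
s=env.state(); D.append((s['qpos'],s['ee_pos'],s['ee_rot']))
for k6 in(1,-1):
    k.K6=k6
    print(k6,[round(np.degrees((fk(q,(0,0,0,0,0,0))[1].inv()*R.from_euler('xyz',e,degrees=True)).magnitude()),1) for q,x,e in D])
f=least_squares(res,[50,400,400,400,0,200],args=(D,),x_scale=100); print(f.x,np.array(f.fun).reshape(-1,3))
np.save('p.npy',f.x)
E
```

```text
t 22.2 pos [502.04 434.43 257.5 ] rot [179.96  31.38  97.28] q [ 50.87  37.65  57.82 -23.13 106.    41.39] gw 39.74458525051692 39.99981679022312
gauge frame TCP: x 0.8 y 95.7 z 257.5 force gx,gy,z 0.06008875214910116 -1.0802004803374734 -1.376516316708392
1 [np.float64(0.0), np.float64(0.0), np.float64(0.0), np.float64(0.0), np.float64(0.0), np.float64(0.0), np.float64(0.0), np.float64(0.0)]
-1 [np.float64(180.0), np.float64(180.0), np.float64(180.0), np.float64(180.0), np.float64(180.0), np.float64(180.0), np.float64(180.0), np.float64(180.0)]
[  2.4  118.04 570.07 417.    10.23 307.  ] [[-10.51  -4.71   0.02]
 [  0.62 -11.49  -0.22]
 [  4.2  -10.78   0.22]
 [  5.1  -10.36  -0.05]
 [  6.49  -9.46  -0.98]
 [  6.01  -9.86   0.92]
 [  6.36  -9.6    0.18]
 [  1.05   0.22  -0.09]]
```

```bash
cat >> k.py <<'E'
def fk(q,p):
    a,d1,L2,L3,c,d6,b,x5=p
    r=lambda s,t:R.from_euler(s,t,degrees=True)
    R1=r('z',q[0]);R2=R1*r('y',q[1]);R3=R2*r('y',q[2]);R4=R3*r('z',q[3]);R5=R4*r('y',q[4])
    R6=R5*r('z',q[5]+90)
    return R1.apply([a,b,0])+np.array([0,0,d1])+R2.apply([0,0,L2])+R3.apply([c,0,L3])+R5.apply([x5,0,0])+R6.apply([0,0,d6]),R6
lo=np.array([-177.97,-48.28,12.27,-77.06,2.81,-146.56]);hi=np.array([177.97,115.42,149.76,257.06,150.46,146.56])
E
python3 - <<'E'
from k import *
np.set_printoptions(precision=1,suppress=True)
s=env.state(); D.append((s['qpos'],s['ee_pos'],s['ee_rot']))
f=least_squares(res,[50,400,400,400,0,300,0,0],args=(D,),x_scale=100); print(f.x,np.array(f.fun).reshape(-1,3)); p=f.x; np.save('p.npy',p)
rng=np.random.default_rng(0); q0=np.array(s['qpos'])
out=[]
for az in range(-120,121,20):
  Rt=np.c_[[0,0,-1],np.cross([np.cos(np.radians(az)),np.sin(np.radians(az)),0],[0,0,-1]),[np.cos(np.radians(az)),np.sin(np.radians(az)),0]]
  Rt=R.from_matrix(Rt)
  for X in((350,100),(350,300),(450,0),(450,200),(550,100),(450,350),(600,300),(300,400),(500,-200)):
    for z in (230,):
      best=None
      for t in range(4):
        qi=q0 if t==0 else rng.uniform(lo+5,hi-5)
        def e(q):
            w,R6=fk(q,p); return np.r_[(w-[*X,z])/100,(R6.inv()*Rt).as_rotvec()]
        g=least_squares(e,np.clip(qi,lo+6,hi-6),bounds=(lo+3,hi-3),max_nfev=60)
        if g.cost<1e-6: out.append((np.abs(g.x-q0).max(),az,X,z,g.x))
out.sort(key=lambda o:o[0])
for o in out[:14]: print(*o)
E
```

```text
[  0.  140.5 591.8 417.   25.3 335.7  11.5  -0. ] [[ 0.  -0.  -0. ]
 [ 0.   0.  -0.1]
 [-0.  -0.1  0.1]
 [ 0.  -0.   0. ]
 [ 0.  -0.   0. ]
 [-0.1  0.1 -0. ]
 [-0.1 -0.   0. ]
 [ 0.   0.   0. ]]
26.044050048872364 -100 (450, 200) 230 [ 45.3  48.7  83.9 -45.6 127.3  58.3]
26.0440500488736 -100 (450, 200) 230 [ 45.3  48.7  83.9 -45.6 127.3  58.3]
26.800345394835148 -80 (300, 400) 230 [ 70.8  51.2  77.8 -41.6 132.8  58.9]
26.800345399118726 -80 (300, 400) 230 [ 70.8  51.2  77.8 -41.6 132.8  58.9]
26.800345399118896 -80 (300, 400) 230 [ 70.8  51.2  77.8 -41.6 132.8  58.9]
27.78139180728283 -100 (350, 300) 230 [ 56.2  49.9  81.  -34.  133.8  65. ]
27.78139180728482 -100 (350, 300) 230 [ 56.2  49.9  81.  -34.  133.8  65. ]
28.82448254493093 -120 (550, 100) 230 [ 27.8  54.8  68.7 -48.8 134.8  51.2]
28.824482544932806 -120 (550, 100) 230 [ 27.8  54.8  68.7 -48.8 134.8  51.2]
28.824482545206138 -120 (550, 100) 230 [ 27.8  54.8  68.7 -48.8 134.8  51.2]
31.299254176777552 -60 (300, 400) 230 [ 78.2  46.7  89.1 -51.3 121.3  57.1]
31.29925419507262 -60 (300, 400) 230 [ 78.2  46.7  89.1 -51.3 121.3  57.1]
31.78618465738751 -120 (450, 200) 230 [ 37.6  52.6  74.2 -34.5 137.8  63. ]
31.78618465754161 -120 (450, 200) 230 [ 37.6  52.6  74.2 -34.5 137.8  63. ]
```

The model fits to 0.1 mm. Next I'll check whether I can finish the turn in place.

```bash
python3 - <<'E'
from k import *
np.set_printoptions(precision=1,suppress=True)
p=np.load('p.npy'); s=env.state(); R0=R.from_euler('xyz',s['ee_rot'],degrees=True)
for dx in ((0,0,0),(-60,-40,0),(-100,-120,0)):
  q=np.array(s['qpos']); print(dx)
  for i in range(7):
    t=i/6; Rt=R0*R.from_euler('y',-58.6*t,degrees=True); x=s['ee_pos']+np.array(dx)*t
    g=least_squares(lambda q:np.r_[(fk(q,p)[0]-x)/100,(fk(q,p)[1].inv()*Rt).as_rotvec()],np.clip(q,lo+.1,hi-.1),bounds=(lo,hi)); q=g.x; print(q,'%.1e'%g.cost)
  for z in(230,205):
    x[2]=z; g=least_squares(lambda q:np.r_[(fk(q,p)[0]-x)/100,(fk(q,p)[1].inv()*Rt).as_rotvec()],q,bounds=(lo,hi)); q=g.x; print(z,q,'%.1e'%g.cost)
E
```

```text
(0, 0, 0)
[ 50.9  37.6  57.8 -23.1 106.   41.4] 1.9e-29
[ 53.2  41.9  54.3 -29.8 112.8  41.4] 1.7e-21
[ 55.1  46.1  51.6 -36.6 119.   40.5] 8.5e-22
[ 56.6  50.2  49.8 -43.6 124.4  38.8] 1.9e-21
[ 57.6  54.   49.1 -50.9 129.1  36.7] 9.4e-21
[ 58.2  57.4  49.4 -58.3 133.   34.3] 2.7e-19
[ 58.4  60.4  50.8 -65.8 136.5  31.8] 8.7e-30
230 [ 58.4  61.9  51.6 -63.7 135.5  34.7] 2.8e-24
205 [ 58.4  63.2  52.1 -62.  134.6  37.1] 3.4e-25
(-60, -40, 0)
[ 50.9  37.6  57.8 -23.1 106.   41.4] 1.9e-29
[ 53.5  40.7  56.8 -29.4 111.9  42.3] 9.2e-31
[ 55.7  43.7  56.6 -35.4 117.3  42.8] 1.9e-30
[ 57.5  46.5  57.5 -41.2 122.1  42.9] 4.5e-30
[ 58.9  49.3  59.3 -46.7 126.4  43. ] 1.4e-19
[ 59.9  51.8  62.  -51.8 130.3  43.2] 1.3e-19
[ 60.4  54.2  65.5 -56.5 134.   43.6] 4.5e-19
230 [ 60.4  55.8  66.2 -54.7 132.7  46.3] 1.0e-28
205 [ 60.4  57.4  66.7 -53.2 131.5  48.4] 1.0e-29
(-100, -120, 0)
[ 50.9  37.6  57.8 -23.1 106.   41.4] 1.9e-29
[ 53.3  39.1  59.8 -29.2 110.6  42.9] 1.8e-30
[ 55.5  40.6  62.8 -34.7 114.6  44.4] 9.1e-20
[ 57.2  42.1  66.6 -39.7 118.3  46.1] 6.2e-21
[ 58.6  43.7  71.2 -43.9 121.7  48.2] 1.5e-22
[ 59.5  45.4  76.5 -47.4 124.9  50.7] 2.9e-25
[ 60.1  47.2  82.2 -50.1 127.9  53.7] 3.5e-25
230 [ 60.1  49.1  82.9 -48.6 126.3  56.1] 1.2e-30
205 [ 60.1  50.9  83.3 -47.4 124.8  58.2] 3.3e-30
```

>>> send_rows([
  {"tx": 0, "ty": 0, "tz": 0, "rx": 0, "ry": -0.3256, "rz": 0, "gripper": 1},
  {"tx": 0, "ty": 0, "tz": 0, "rx": 0, "ry": -0.3256, "rz": 0, "gripper": 1},
  {"tx": 0, "ty": 0, "tz": 0, "rx": 0, "ry": -0.3256, "rz": 0, "gripper": 1},
  {"tx": 0, "ty": 0, "tz": 0, "rx": 0, "ry": -0.3256, "rz": 0, "gripper": 1},
  {"tx": 0, "ty": 0, "tz": 0, "rx": 0, "ry": -0.3256, "rz": 0, "gripper": 1},
  {"tx": 0, "ty": 0, "tz": 0, "rx": 0, "ry": -0.3256, "rz": 0, "gripper": 1},
  {"tx": 0.04, "ty": 0, "tz": 0, "rx": 0, "ry": 0, "rz": 0, "gripper": 1},
  {"tx": 0.04, "ty": 0, "tz": 0, "rx": 0, "ry": 0, "rz": 0, "gripper": 1},
  {"tx": 0.04, "ty": 0, "tz": 0, "rx": 0, "ry": 0, "rz": 0, "gripper": 1},
  {"tx": 0, "ty": 0, "tz": 0, "rx": 0, "ry": 0, "rz": 0, "gripper": 1},
  {"tx": 0, "ty": 0, "tz": 0, "rx": 0, "ry": 0, "rz": 0, "gripper": 1},
  {"tx": 0, "ty": 0, "tz": 0, "rx": 0, "ry": 0, "rz": 0, "gripper": 1},
])

```text
time_s: 23.7
ee_pos: [501.9, 434.5, 198.2]
ee_rot: [80.1, 89.9, -2.6]
force: [0.3, 0.5, -1.8]
gripper_width: 39.8
gripper_force: 40.0
```

```bash
python3 g.py; python3 - <<'E'
from g import *
s=env.state(); print(R.from_euler('xyz',s['ee_rot'],degrees=True).as_matrix(),s['qvel'])
a=grab('scene'); b=grab('top')
A=cv2.resize(a['frame'][120:330,170:330],(400,525),interpolation=cv2.INTER_CUBIC); B=cv2.resize(b['frame'][120:250,130:350],(400,236),interpolation=cv2.INTER_CUBIC)
im=np.zeros((525,800,3),np.uint8); im[:,:400]=A; im[:236,400:]=B; cv2.imwrite('pics/end.png',im[:,:,::-1])
E
```

```text
t 23.7 pos [501.92 434.55 198.2 ] rot [80.08 89.91 -2.61] q [ 58.37  63.64  52.28 -61.6  134.4   37.79] gw 39.83218115340323 39.99988675117493
gauge frame TCP: x 0.7 y 95.8 z 198.2 force gx,gy,z 0.35890084706141956 0.45628066346836466 -1.8434383439702247
[[ 0.    0.99  0.13]
 [-0.    0.13 -0.99]
 [-1.    0.    0.  ]] [ 0.01  0.02  0.29  0.05 -0.1   0.  ]
```

View pics/end.png

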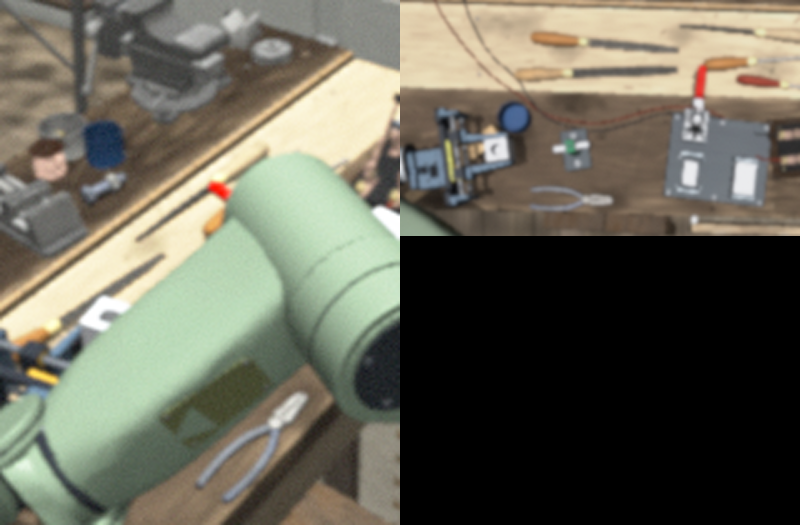

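The picture shows the bore's dark hole facing up at (495,150) in the top view, and the handle laid back, with the tins, pliers, brush and second spacer in place. One numeric check that the clamp is fully open.

```bash
python3 - <<'E'
import pickle
from h import *
np.set_printoptions(precision=1,suppress=True)
f=pickle.load(open('w2.pkl','rb')); S=np.array([458.8,101.3]);ex=np.array([.991,-.134])
hsv=cv2.cvtColor(f['frame'],cv2.COLOR_RGB2HSV); m=cv2.inRange(hsv,(0,170,80),(8,255,255))|cv2.inRange(hsv,(174,170,80),(180,255,255)); m[:,:410]=0;m[60:]=0;m[:,470:]=0
k,l,st,ce=cv2.connectedComponentsWithStats(m); print(st[1:],ce[1:])
# near end of grip for table rows with tilt guesses
for b,d,t in((91,58,62),(92,70,68),(92,80,74),(89,88,78),(86,96,82),(81,104,86),(81,104,90)):
    t=np.radians(t); print(b,d,proj(f,[np.r_[S+ex*(101+b-33*np.sin(t)),191-d-33*np.cos(t)],np.r_[S+ex*(101+b),191-d]]).ravel())
b=grab('top'); hsv=cv2.cvtColor(b['frame'],cv2.COLOR_RGB2HSV); m=cv2.inRange(hsv,(0,150,80),(8,255,255))|cv2.inRange(hsv,(172,150,80),(180,255,255)); m[:150]=0;m[195:]=0;m[:,:280]=0;m[:,310:]=0
k,l,st,ce=cv2.connectedComponentsWithStats(m); print('top',st[1:],ce[1:],proj(b,[np.r_[S+ex*182,87],np.r_[S+ex*193,121],np.r_[S+ex*193,111]]))
E
```

```text
[[421   0  27  36 672]
 [410  55   6   3  11]
 [423  56   9   3  14]] [[435.4  17.3]
 [411.7  55.6]
 [426.6  57.3]]
91 58 [450.9  11.4 462.9 -31.5]
92 70 [446.4  14.1 456.4 -28.1]
92 80 [443.1  17.1 451.2 -24.4]
89 88 [440.1  22.5 446.9 -17.9]
86 96 [437.3  27.6 442.8 -11.7]
81 104 [434.3  34.5 438.7  -3.4]
81 104 [435.3  34.2 438.7  -3.4]
top [[293 156   6  17  70]] [[295.1 164.1]] [[294.4 164.9]
 [295.1 160.3]
 [295.  160.7]]
```

The red grip's near end at (434,35.5) matches the fully open prediction of (434.3,34.5), and the top view agrees too. The arm is still, so I'm handing in.

```bash
python3 -c "
from workcell import env
print(env.state()['gripper_width']); print(env.job_done())"
```

```text
39.781540821870585
the job is handed in; nothing more can be done
None
```

The job is handed in: the clamp is fully open, the bore was found by feel (one end stopped plain, the other went fully home on the +y pin), and the spacer is held still, bore up, its centre about 198 mm above the bench; I touched nothing else, and the last view showed nothing moved, though the nut tin was outside that crop.

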